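Slide the retaining clip onto the label-roll spindle

ROBOT

A 6-joint arm with a two-finger parallel gripper is mounted at the origin on a cart in front of the work surface, level with it; the furniture and walls round the work are solid. World frame = base frame: x ahead of the robot, y to its left, z up, the work surface at z = 0. Lengths are in m, angles in rad, forces in N, time in s.
With the tool pointing down it reaches from about 0.3 to 0.875 m from the base axis. Payload 6.4 kg.
Tool frame: the origin (TCP) lies midway between the tips of the shut fingers; the grasp point (between the pads) lies 19 mm behind it; z points along the fingers, y is the line along which they close (so a half turn about z gives the same grasp; the last joint's range is limited). The gripper opens to 88 mm and grips with 3 to 60 N. Pads are 18 mm wide; open, the fingers measure 123 mm over their backs; the gripper's body (75 mm by 187 mm) begins 45 mm behind the grasp point.
Start: joints at [-1.376, 0.181, 1.607, -0, 1.354, -0.206], TCP at [0.224, -0.529, 0.199] pointing down, gripper open.
Joint ranges: [-2.99, 2.99], [-0.89, 2.07], [0.3, 2.58], [-1.14, 4.28], [0, 2.63], [-3.12, 3.12]. Speed limits (rad/s): [2.57, 2.57, 3.01, 3.14, 3.14, 3.14].

INTERFACE

Orientations are given as a unit quaternion [w, x, y, z].
In Python, from workcell import robot, cams, order gives the robot as it stands.
- The arm moves only by the tool carry_out, never from a script. Its argument "steps" is a list that holds one entry, the list of rows, each a list of 6 numbers: the shift along the tool's x, y, z as a fraction of full scale, then the turn, a rotation vector about the tool's x, y, z as a fraction of full scale. In form: [[[tx, ty, tz, wx, wy, wz], ...]]. A call has 1 to 8 rows; each row shifts and turns the commanded pose from where the row before left it, along the tool's axes as they then stand; what a row does not reach is not made up. Full scale, the value 1, is 40 mm for a shift and 0.15 rad for a turn. A row lasts 1/8 s, in which the tool goes at most 62.5 mm and 10.7 degrees, less where a joint would pass 70% of its speed; a pose out of reach is approached as far as the arm can. A call with a number of a shift or a turn outside -1 to 1 is refused whole. A call with a gripper value outside its range is refused whole. "jaw" is the opening, from 0 (shut) to 1 (fully open), set as the call begins (left out, the last holds). The fingers move at their own pace and stop on an object; "squeeze" is the grip in N (left out, the last holds). Time passes only in rows, so rows that do not move let the fingers close. It gives the time, the measured TCP pose, the force, the opening and the grip force at its end, in the units of the state.
- robot.get_state(): the state, without advancing time (a new reading comes with each control period).
- cams.camera(name): name is "scene" or "top"; returns (picture, depth): 400x640x3 uint8, red, green, blue; 400x640 float32, m along the optical axis (not along the pixel's ray), 0 where there is no reading.
- cams.camera_model(name): a dict with "fov_y" (degrees; the focal length in pixels is half the picture's height over the tangent of half this angle, whatever the lens; pixels are square), "cx", "cy" (the principal point, pixels), "dist" ([k1, k2, p1, p2, k3] as OpenCV has them; the pictures are not rectified), "pose" (4x4, takes a point from camera to world coordinates). Camera axes: x right, y up, looking along -z (the intrinsics and any distortion apply to the point x, -y, -z); pixel columns grow to the right and rows downward; lengths in m; the calibration is good to about 2 mm. A picture is of the moment at which its call begins. camera_model takes no time and is no camera call.
- order.sign_off(): hands the job in; it is judged then, once.
The state is a dict: "clock": time; "q": joint angles; "joint_vel": joint speeds; "effort": joint torques, N m; "tcp_pos": TCP position; "tool_rot": TCP orientation; "force": force on the tool from outside, world axes, zero at the start; "wrist_torque": the same for the moment, N m; "finger_gap": opening from 0.0 (shut) to 1.0 (fully open); "finger_force": force on a finger pad.
Only numpy, scipy, OpenCV 4.12 (cv2) and the standard library are available. Lean on these libraries where they do the work, as an engineer would, in place of code of your own. Each camera call takes 0.05 s, during which the arm holds its last target. There are 200 camera calls.

TASK

Lock the label roll on its holder: take the fork-shaped clip with the wider gap by its post, and slide it flat along the holder's slot, mouth first, onto the spindle's neck under the sprung black cap, until the cap has dropped into the clip's seat and the clip is fully home; then let go. The spindle may stand anywhere along the slot of its holder, so feel for the end of the gap and push gently, with no more than about 12 N. Leave the narrow clip and everything else on the table where they are.

Things in the scene. Friction and masses are not known exactly. Their poses are not given: they have to be found in the camera images.
- clip_wide: Aluminium fork clip lying flat, 120 x 40 mm (x -63 to +57), 0.09 kg. USE THIS ONE: gap 14.5 mm, 20 mm at the mouth. Origin: underside, where the spindle axis lies when home (closed end of the gap is at x = -6). z up, +x out of the mouth. Prong tops: nose rising from 3.5 mm high at x = +57 to 11 mm at +27, ridge 11 mm to +19, recessed seat 7.5 mm from +19 to -21, then 11 mm.
- clip_narrow: Aluminium fork clip lying flat, 120 x 40 mm (x -63 to +57), 0.09 kg. NOT this one: gap 8 mm, 14 mm at the mouth. Origin: underside, where the spindle axis lies when home (closed end of the gap is at x = -6). z up, +x out of the mouth. Prong tops: nose rising from 3.5 mm high at x = +57 to 11 mm at +27, ridge 11 mm to +19, recessed seat 7.5 mm from +19 to -21, then 11 mm.
- post_wide (a point): Middle of the grip post of the wide-gap clip: 16 x 16 mm, upright, 32 mm above the clip's underside and 55 mm behind its origin (x = -55, y = 0). The post rises from a strap 18 mm wide, 8 mm high, to 43 mm. Axes as the clip's.
- post_narrow (a point): Middle of the grip post of the narrow-gap clip: 16 x 16 mm, upright, 32 mm above the clip's underside and 55 mm behind its origin (x = -55, y = 0). The post rises from a strap 18 mm wide, 8 mm high, to 43 mm. Axes as the clip's.
- holder: Fixed label-roll holder: grey foot plate 130 (x) x 100 (y) x 10 mm, a dark slot along its x axis. Origin: centre of its underside, on the table. On it stand, as one fixed unit, a white label roll 68 mm across, a steel flange and a spindle with a sprung cap. The clip goes in along +x of this frame, over the flange, coming from the robot's side.
- slot_mid (a point): Point above the holder's origin at the height of the flange's top (39 mm above the table); holder's axes. The flange is 64 mm across; the upright spindle's neck, 12 mm thick, rises from its centre. Flange, spindle, roll and cap together stand up to 20 mm before or behind this point on the x axis (y = 0): their place is not measured.
- cap (a joint): Lift (m) of the spindle's round black cap: 34 mm across, 14 mm high, conical below, bottom face 22 mm. At 0 its underside is 5 mm above the flange; it rises up to 10 mm against a spring (2 N + 0.3 N/mm). The clip lifts it 6 mm on the ridge (3 to 9 N push), and 2.5 mm once it has dropped into the seat; then the clip stops hard at the gap's end.
- counter: White hand tally counter 46 x 67 x 22 mm, lying near the robot in front of the holder. Origin: underside. A bystander: leave it where it is.
- bottle_a: Small brown bottle with black cap, 27 mm across, 74 mm high. Origin: centre of its underside. A bystander: leave it where it is.
- bottle_b: Small red bottle with black cap, 27 mm across, 74 mm high. Origin: centre of its underside. A bystander: leave it where it is.
- carton: Small printed folding box lying down, 117 x 34 x 34 mm. Origin: centre of its underside. A bystander: leave it where it is.
- tape: Roll of beige tape lying flat, 103 mm across, 25 mm high. Origin: centre of its underside. A bystander: leave it where it is.

How it is judged:
By the outcome, as a careful person would: the job done as asked, in the order asked, and still so for the second after the job is handed in, with the robot touching nothing.
It also fails if it takes over 61 s, if anything falls off the work surface, if the arm or the gripper's body presses on something with over 40 N, if the wrist force passes 120 N, or if a joint passes its speed limit or range.

## Working session

There is one attempt and no reset: what is moved stays moved. The work goes in short steps, Python scripts to look and compute and a tool call to move; the robot and the scene stay as the last step left them, time stands still between calls to the robot, and variables do not carry over. Pictures are saved under pics/ and viewed, at most 10 in all, crops included, and the job is handed in when it is done.

Besides the shell and the picture viewer there is one more tool, called as name(argument=value, ...), one argument or row to a line, values as JSON. carry_out: Moves the arm, as the interface text tells. Its arguments: {"type":"object","properties":{"steps":{"type":"array","items":{"type":"array","items":{"type":"array","items":{"type":"number","minimum":-1,"maximum":1}}}},"jaw":{"type":"number"},"squeeze":{"type":"number"}},"required":["steps"]}

```bash
mkdir -p pics
cat > h.py <<'E'
import numpy as np, cv2
from workcell import robot, cams, order
def look(n):
    im,d=cams.camera(n); return im,d
def K(n):
    m=cams.camera_model(n); f=200/np.tan(np.radians(m["fov_y"])/2)
    return np.array([[f,0,m["cx"]],[0,f,m["cy"]],[0,0,1]]),np.array(m["dist"],float),np.array(m["pose"])
def ray(n,px,z):
    k,d,P=K(n); p=cv2.undistortPoints(np.array(px,float).reshape(-1,1,2),k,d).reshape(-1,2)
    v=np.c_[p[:,0],-p[:,1],-np.ones(len(p))]@P[:3,:3].T; o=P[:3,3]
    return o+v*((z-o[2])/v[:,2])[:,None]
def proj(n,X):
    k,d,P=K(n); c=(np.atleast_2d(X)-P[:3,3])@P[:3,:3]; c=c*[1,-1,-1]
    return cv2.projectPoints(c,np.zeros(3),np.zeros(3),k,d)[0].reshape(-1,2)
E
python3 - <<'E'
from h import *
for n in("scene","top"):
    im,d=look(n); cv2.imwrite(f"pics/{n}0.png",im[:,:,::-1]); np.savez(f"pics/{n}0.npz",im=im,d=d); print(n,K(n)[2].round(3).tolist(),K(n)[1],d.min(),d.max())
print(robot.get_state())
E
```

```text
scene [[-0.867, 0.235, -0.44, 0.002], [-0.498, -0.42, 0.759, 0.925], [-0.006, 0.877, 0.481, 0.674], [0.0, 0.0, 0.0, 1.0]] [-0.03195858  0.          0.          0.          0.        ] 0.0 3.9999375
top [[0.017, 0.994, -0.11, 0.408], [-1.0, 0.017, -0.002, -0.009], [0.0, 0.11, 0.994, 1.43], [0.0, 0.0, 0.0, 1.0]] [-0.02575764  0.          0.          0.          0.        ] 0.0 2.2711143
{'clock': 0.1, 'q': array([-1.37624712e+00,  1.81457651e-01,  1.60789576e+00, -1.37720702e-05,
        1.35376623e+00, -2.06276880e-01]), 'joint_vel': array([ 0.00043897, -0.00196515, -0.00173398, -0.00068913,  0.00058029,
       -0.0011053 ]), 'effort': array([-1.82776048e-04, -4.34818590e+01, -3.42692649e+01,  7.02240039e-02,
        3.40888335e-02, -3.75628701e-05]), 'tcp_pos': array([ 0.2242726, -0.5288855,  0.1982113]), 'tool_rot': array([-7.63518910e-04,  9.79983854e-01,  1.99075523e-01, -2.24627636e-06]), 'force': array([-0.87688608,  0.241237  ,  0.64478899]), 'wrist_torque': array([0.02746911, 0.00908001, 0.04183666]), 'finger_force': 0.0, 'finger_gap': 1.001163322248134}
```

View pics/scene0.png

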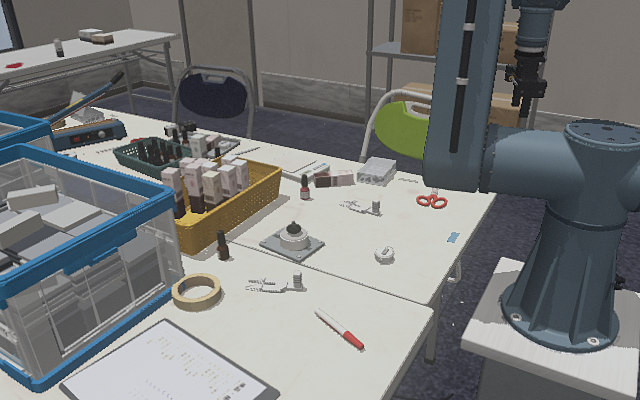

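View pics/top0.png

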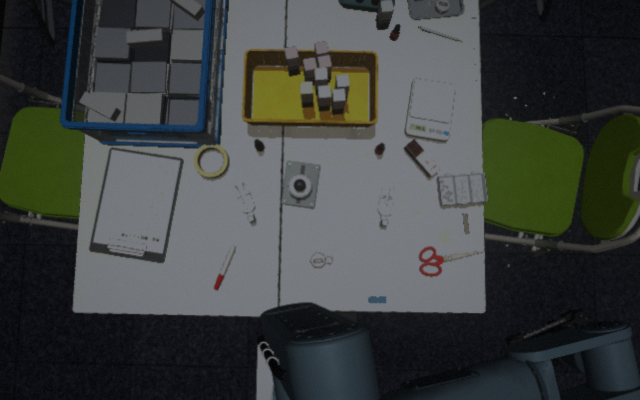

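The scene view shows the holder at about (292,240) and the clips at about (275,285) and (362,207). In the top view the holder is at (301,184) and the clips at (246,203) and (385,207). I'll zoom in to tell the two clips apart.

Run:
```python
from h import *
t=np.load("pics/top0.npz")["im"]; s=np.load("pics/scene0.npz")["im"]
c=lambda im,x,y,w,h:cv2.resize(im[y:y+h,x:x+w],(400,300),interpolation=cv2.INTER_CUBIC)
im=np.vstack([np.hstack([c(t,212,172,72,54),c(t,350,178,72,54)]),np.hstack([c(s,238,260,72,54),c(t,265,155,72,54)])])
im=np.clip(im.astype(float)*1.3,0,255).astype(np.uint8)
cv2.imwrite("pics/z.png",im[:,:,::-1])
```

```text
(no output)
```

View pics/z.png

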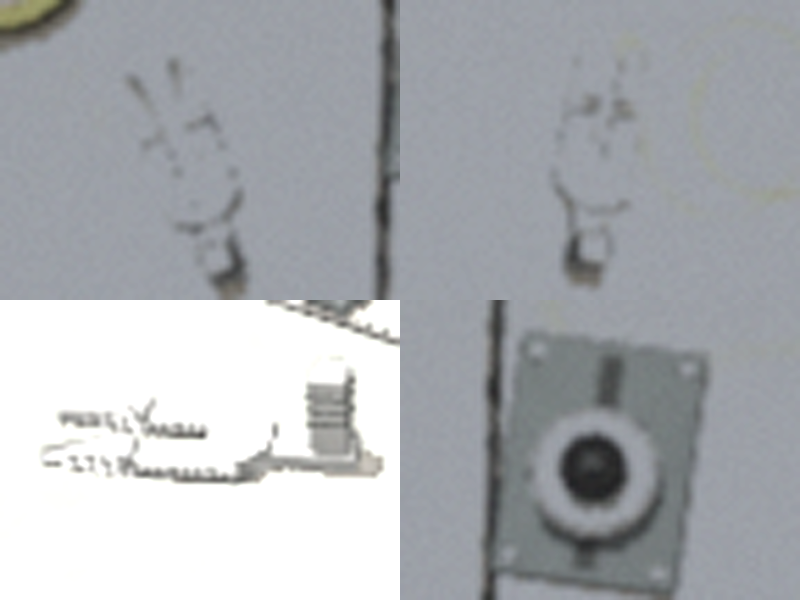

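The left clip's gap looks wider, but this isn't clear enough to decide. Next I'll build height maps from the depth.

```bash
cat >> h.py <<'E'
def cloud(n,d):
    k,D,P=K(n); v,u=np.mgrid[:400,:640]
    p=cv2.undistortPoints(np.stack([u,v],-1).reshape(-1,1,2).astype(float),k,D).reshape(400,640,2)
    c=np.dstack([p[...,0]*d,-p[...,1]*d,-d]); W=c@P[:3,:3].T+P[:3,3]; W[d==0]=np.nan; return W
E
python3 - <<'E'
from h import *
t=np.load("pics/top0.npz"); s=np.load("pics/scene0.npz")
W=cloud("top",t["d"]); S=cloud("scene",s["d"])
for nm,(x0,x1,y0,y1) in dict(L=(218,270,178,228),R=(365,410,180,232)).items():
    w=W[y0:y1,x0:x1].reshape(-1,3); 
    b=np.nanmedian(w[:,2]); print(nm,"table",b)
    h=w[(w[:,2]>b+.03)]; print("post",len(h),np.median(h,0))
    m=w[(w[:,2]>b+.004)]; print("clip",len(m),m.mean(0),m.min(0),m.max(0))
w=W[155:215,270:330].reshape(-1,3); h=w[w[:,2]>.055]; print("cap",len(h),h.mean(0),h.min(0),h.max(0)); h=w[(w[:,2]>.03)&(w[:,2]<.05)]; print("flange",len(h),h.mean(0),h.min(0),h.max(0)) 
tiles=[]
for x0,y0 in((218,175),(355,178),(270,155)):
    z=W[y0:y0+54,x0:x0+60,2]; tiles.append(cv2.resize((np.clip(np.nan_to_num(z)+.003,0,.02)/.02*255).astype(np.uint8),None,fx=4.4,fy=4.4,interpolation=cv2.INTER_NEAREST))
a=np.hstack(tiles)
tiles=[]
for x0,y0 in((238,260),(330,185),(250,205)):
    z=S[y0:y0+54,x0:x0+60,2]; tiles.append(cv2.resize((np.clip(np.nan_to_num(z)+.003,0,.02)/.02*255).astype(np.uint8),None,fx=4.4,fy=4.4,interpolation=cv2.INTER_NEAREST))
b=np.hstack(tiles); cv2.imwrite("pics/d.png",np.vstack([a,b]))
E
```

```text
L table 0.0006206225824448852
post 34 [0.50047551 0.18287335 0.04171173]
clip 436 [0.54573673 0.20271269 0.01066516] [0.47546754 0.13518569 0.00463452] [0.62176285 0.28429177 0.04859162]
R table 0.0007301231760838967
post 33 [ 0.49561106 -0.19871244  0.04172511]
clip 473 [ 0.54596241 -0.20942072  0.01082556] [ 0.47177937 -0.27856659  0.00473466] [ 0.6196671  -0.151032    0.04814724]
cap 80 [0.59758253 0.04570275 0.06017617] [0.58429072 0.02781729 0.05517348] [0.61357346 0.06198634 0.0720867 ]
flange 315 [0.59765034 0.04492261 0.03844423] [0.56628956 0.01375336 0.03088233] [0.63154196 0.07785888 0.04965898]
```

View pics/d.png

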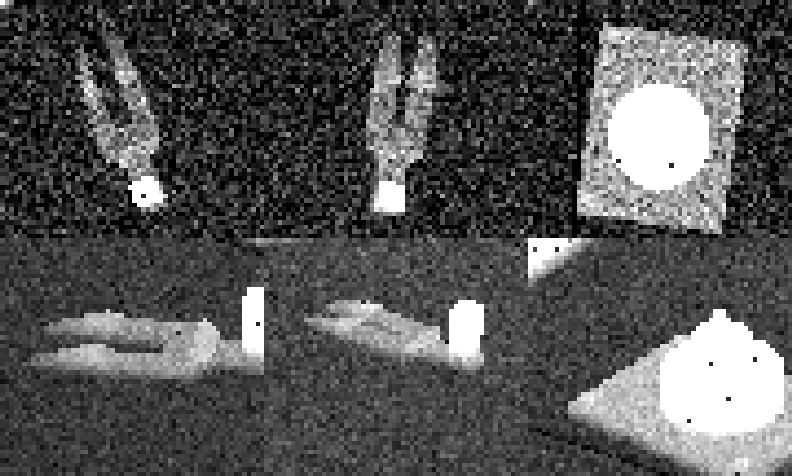

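Run:
```python
from h import *
ds=[look("top")[1] for _ in range(12)]; ds=[np.where(d>0,d,np.nan) for d in ds]
d=np.nan_to_num(np.nanmedian(ds,0)); np.save("pics/dm.npy",d); W=cloud("top",d)
for nm,(x0,x1,y0,y1) in dict(L=(218,270,178,228),R=(360,410,180,232)).items():
    w=W[y0:y1,x0:x1].reshape(-1,3); w=w[~np.isnan(w[:,2])]; b=np.median(w[:,2])
    p=w[w[:,2]>b+.03]; p=(p.min(0)+p.max(0))[:2]/2
    m=w[(w[:,2]>b+.004)&(np.hypot(*(w[:,:2]-p).T)<.125)]
    # axis: maximise mirror symmetry ~ use width centre of body
    c=m[:,:2]-p; r=np.hypot(*c.T); far=c[(r>.02)]
    th=np.arctan2(far[:,1].mean(),far[:,0].mean())
    for _ in range(10):
        R=np.array([[np.cos(th),-np.sin(th)],[np.sin(th),np.cos(th)]]); l=c@R
        mid=[];xs=np.arange(.03,.10,.01)
        for x in xs:
            q=l[abs(l[:,0]-x)<.006,1]; mid.append((q.min()+q.max())/2)
        k,o=np.polyfit(xs,mid,1); th+=np.arctan(k)
    print(nm,"post",p.round(4),"yaw deg",np.degrees(th).round(2),"lat off",o.round(4),"len",l[:,0].min(),l[:,0].max())
    l=(w[:,:2]-p)@R; 
    for a,e in((.055,.075),(.075,.095),(.095,.11)):
        pr=[]
        for y in np.arange(-.024,.025,.003):
            s=(l[:,0]>a)&(l[:,0]<e)&(abs(l[:,1]-o-y)<.002); pr.append(round(1e3*(w[s,2].mean()-b),1) if s.any() else -9)
        print(a,pr)
im=np.load("pics/top0.npz")["im"]
w=W[150:215,265:335].reshape(-1,3); i=im[150:215,265:335].reshape(-1,3)
f=w[(w[:,2]>.0055)&(w[:,2]<.016)&(abs(w[:,0]-.6)<.09)]
r=cv2.minAreaRect(f[:,:2].astype(np.float32)*1e3); print("plate",r,len(f))
f=w[(w[:,2]>.034)&(w[:,2]<.044)]; print("flange",cv2.minEnclosingCircle(f[:,:2].astype(np.float32)*1e3))
f=w[(w[:,2]>.054)]; print("cap",cv2.minEnclosingCircle(f[:,:2].astype(np.float32)*1e3),np.percentile(f[:,2],90))
```

```text
L post [0.5008 0.1837] yaw deg 20.26 lat off 0.0013 len -0.010312968471246802 0.11103333280875873
0.055 [np.float64(-0.4), np.float64(-0.6), np.float64(5.7), np.float64(7.6), np.float64(7.5), np.float64(7.6), np.float64(3.8), np.float64(-0.6), np.float64(-0.3), np.float64(-0.3), np.float64(-0.1), np.float64(4.5), np.float64(7.4), np.float64(6.8), np.float64(7.4), np.float64(3.4), np.float64(-0.2)]
0.075 [np.float64(0.5), np.float64(-0.4), np.float64(3.6), np.float64(9.6), np.float64(10.0), np.float64(9.5), np.float64(7.7), np.float64(-0.4), np.float64(0.2), np.float64(-0.3), np.float64(-0.8), np.float64(2.9), np.float64(8.2), np.float64(9.5), np.float64(9.3), np.float64(-0.3), np.float64(-0.5)]
0.095 [np.float64(-0.8), np.float64(-0.1), np.float64(-0.4), np.float64(3.4), np.float64(5.6), np.float64(5.4), np.float64(2.2), np.float64(0.3), np.float64(-0.5), np.float64(-0.1), np.float64(0.4), np.float64(1.2), np.float64(4.7), np.float64(5.1), np.float64(2.5), np.float64(-0.3), np.float64(-0.8)]
R post [ 0.4958 -0.1991] yaw deg -7.99 lat off -0.0005 len -0.010257713599572 0.1115624116141
[... 468 characters left out ...]
p.float64(5.9), np.float64(9.8), np.float64(10.6), np.float64(10.1), np.float64(10.0), np.float64(7.9), np.float64(1.4), np.float64(0.1)]
0.095 [np.float64(0.3), np.float64(-0.5), np.float64(5.6), np.float64(5.0), np.float64(6.2), np.float64(5.6), np.float64(1.8), np.float64(-0.6), np.float64(-0.5), np.float64(-0.9), np.float64(6.3), np.float64(5.6), np.float64(5.6), np.float64(6.2), np.float64(1.9), np.float64(-0.7), np.float64(0.1)]
plate ((607.208251953125, 44.67994689941406), (99.89933013916016, 129.9357452392578), 83.19688415527344) 1033
flange ((598.9282836914062, 45.60551071166992), 33.95820999145508)
cap ((598.4334106445312, 44.999488830566406), 17.19584846496582) 0.06448323365273115
```

The wide clip is the left one: its gap measures about 14 mm, with the post near (0.501, 0.184) and yaw 20.3°. The holder yaw is -6.8° and the spindle is near (0.5986, 0.0455). I'll move above the post now.

carry_out(
  steps=[
    [[0.83, -0.86, 0, 0, 0, 0], [0.83, -0.86, 0, 0, 0, 0], [0.83, -0.86, 0, 0, 0, 0], [0.83, -0.86, 0, 0, 0, 0], [0.83, -0.86, 0, 0, 0, 0], [0.83, -0.86, 0, 0, 0, 0], [0.83, -0.86, 0, 0, 0, 0], [0.83, -0.86, 0, 0, 0, 0]],
  ],
  jaw=0.6,
)

```text
clock: 1.7
tcp_pos: [0.362, -0.1711, 0.1993]
tool_rot: [0.0, 0.98, 0.199, 0.0]
force: [0.4, 0.3, -0.1]
finger_gap: 0.6
finger_force: 0.0
```

carry_out(
  steps=[
    [[0.83, -0.86, 0.3, 0, 0, 0], [0.83, -0.86, 0.3, 0, 0, 0], [0.83, -0.86, 0.3, 0, 0, 0], [0.83, -0.86, 0.3, 0, 0, 0], [0.83, -0.86, 0.3, 0, 0, 0], [0.83, -0.86, 0.3, 0, 0, 0], [0.83, -0.86, 0.2, 0, 0, 0.31], [0.83, -0.86, 0, 0, 0, 0]],
  ],
)

```text
clock: 2.7
tcp_pos: [0.5006, 0.1853, 0.1183]
tool_rot: [0.0, 0.984, 0.176, -0.001]
force: [-0.9, 0.0, -0.0]
finger_gap: 0.597
finger_force: 0.0
```

```bash
cat >> h.py <<'E'
from scipy.spatial.transform import Rotation as Ro
def plan(xyz,yaw):
    s=robot.get_state(); w,x,y,z=s["tool_rot"]; R=Ro.from_quat([x,y,z,w])
    T=Ro.from_euler("z",yaw,degrees=True)*Ro.from_quat([1,0,0,0])
    print("t",s["clock"],"tcp",s["tcp_pos"].round(4),"yaw",np.degrees(np.arctan2(*R.as_matrix()[[1,0],0])).round(2),"F",s["force"].round(2),"gap",s["finger_gap"],s["finger_force"])
    print("shift units",(R.inv().apply(np.array(xyz)-s["tcp_pos"])/.04).round(3),"turn units",((R.inv()*T).as_rotvec()/.15).round(3))
E
python3 - <<'E'
from h import *
plan([.5006,.1843,.013],20.3)
E
```

```text
t 2.7 tcp [0.5006 0.1853 0.1183] yaw 20.29 F [-0.92  0.01 -0.  ] gap 0.5970837882657838 0.0
shift units [-0.007  0.024  2.633] turn units [-0.001  0.007 -0.001]
```

carry_out(
  steps=[
    [[0, 0.02, 0.7, 0, 0, 0], [0, 0, 0.7, 0, 0, 0], [0, 0, 0.7, 0, 0, 0], [0, 0, 0.4, 0, 0, 0], [0, 0, 0.1, 0, 0, 0], [0, 0, 0, 0, 0, 0]],
  ],
)

```text
clock: 3.45
tcp_pos: [0.5016, 0.183, 0.0155]
tool_rot: [0.0, 0.984, 0.176, 0.0]
force: [-0.1, -0.5, 0.3]
finger_gap: 0.601
finger_force: 0.0
```

carry_out(
  steps=[
    [[0, 0, 0, 0, 0, 0], [0, 0, 0, 0, 0, 0], [0, 0, 0, 0, 0, 0], [0, 0, 0, 0, 0, 0], [0, 0, 0, 0, 0, 0], [0, 0, 0, 0, 0, 0], [0, 0, 0, 0, 0, 0], [0, 0, 0, 0, 0, 0]],
  ],
  jaw=0,
  squeeze=50,
)

```text
clock: 4.45
tcp_pos: [0.501, 0.183, 0.015]
tool_rot: [-0.0, 0.984, 0.176, -0.0]
force: [0.2, 0.2, -0.5]
finger_gap: 0.007
finger_force: 0.0
```

Run:
```python
from h import *
plan([.5006,.1843,.1],-6.8)
im,d=look("scene"); im=im[:,:,::-1]
cv2.imwrite("pics/g.png",cv2.resize(im[180:320,180:380],(800,560),interpolation=cv2.INTER_CUBIC))
```

```text
t 4.45 tcp [0.501 0.183 0.015] yaw 20.3 F [ 0.17  0.22 -0.54] gap 0.0067778044110877195 0.0
shift units [ 1.000e-03 -3.500e-02 -2.126e+00] turn units [-0.000e+00  1.000e-03  3.153e+00]
```

View pics/g.png

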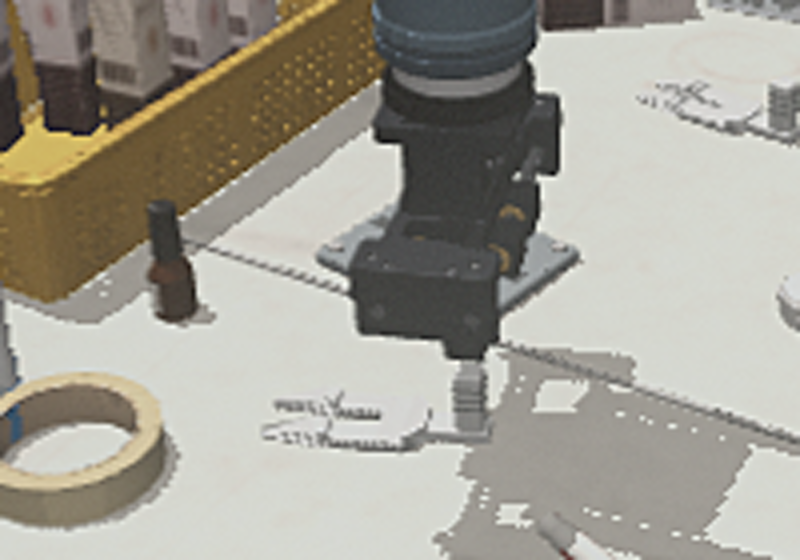

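The jaws shut on nothing: the fingers look hidden behind the post, at crop (465,350), and the clip hasn't moved. I'll check where the fingers really are from depth.

Run:
```python
from h import *
im,d=look("scene"); W=cloud("scene",d)
print(proj("scene",[[.501,.183,.015],[.501,.183,.034],[.501,.183,.043]]).round(1), proj("top",[[.501,.183,.015]]).round(1))
for v in range(255,292,3):
    print(v,[ (int(im[v,u].mean()),*(W[v,u]*1e3).round(0).astype(int).tolist()) if d[v,u]>0 else 0 for u in (291,295,299,303)])
a,e=look("top"); X=cloud("top",e); 
print(proj("top",[[.501,.183,.2]]))
s=robot.get_state(); print(s["finger_gap"],s["tcp_pos"])
```

```text
[[298.1 283.3]
 [297.8 276.1]
 [297.6 272.6]] [[251.5 218.5]]
255 [(65, 460, 263, 147), (64, 453, 261, 148), (66, 444, 260, 150), (57, 439, 255, 148)]
258 [(68, 463, 260, 137), (66, 455, 258, 139), (70, 450, 253, 137), (63, 440, 254, 141)]
261 [(63, 463, 261, 131), (66, 456, 258, 131), (74, 449, 255, 132), (60, 443, 250, 131)]
264 [(64, 464, 259, 122), (71, 457, 256, 123), (67, 448, 255, 126), (60, 442, 252, 126)]
267 [(99, 506, 199, 65), (71, 498, 197, 67), (66, 491, 192, 66), (225, 536, 109, 1)]
270 [(215, 554, 131, -1), (157, 543, 131, 4), (105, 535, 126, 3), 0]
273 [(210, 546, 143, 2), (148, 504, 189, 45), (150, 497, 184, 44), (214, 523, 129, 1)]
276 [(214, 539, 153, 2), (129, 503, 191, 38), (127, 494, 189, 41), (214, 516, 140, 2)]
279 [(213, 531, 165, 4), (133, 502, 193, 32), (130, 494, 189, 32), (216, 509, 152, 4)]
282 [(213, 527, 172, 2), (98, 502, 193, 25), (102, 496, 187, 23), (160, 504, 159, 2)]
285 [(213, 515, 189, 9), (125, 503, 192, 16), (128, 495, 189, 16), (139, 498, 169, 3)]
288 [(145, 509, 198, 10), (153, 502, 193, 9), (155, 495, 189, 9), (148, 492, 178, 3)]
291 [(219, 510, 198, 1), (224, 502, 194, 1), (154, 494, 191, 2), (155, 488, 185, 1)]
[[241.76542739 213.50411578]]
0.005891220397960906 [0.50100966 0.18300538 0.01499562]
```

From depth, the fingertips are at z≈0.06 and the body's underside is at z≈0.12. So the reported TCP z of 0.015 reads roughly 43 mm too low, while x and y agree. The fingers closed above the post. I'll open, go part of the way down and measure again.

carry_out(
  steps=[
    [[0, 0, 0, 0, 0, 0], [0, 0, 0, 0, 0, 0], [0, 0, 0, 0, 0, 0], [0, 0, 0, 0, 0, 0]],
  ],
  jaw=0.6,
)

```text
clock: 5.1
tcp_pos: [0.5011, 0.183, 0.015]
tool_rot: [-0.0, 0.984, 0.176, 0.0]
force: [-0.2, 0.3, -0.1]
finger_gap: 0.433
finger_force: 0.0
```

carry_out(
  steps=[
    [[0, 0, 0.25, 0, 0, 0], [0, 0, 0.25, 0, 0, 0], [0, 0, 0.25, 0, 0, 0], [0, 0, 0, 0, 0, 0]],
  ],
)

```text
clock: 5.6
tcp_pos: [0.4999, 0.1828, -0.0164]
tool_rot: [-0.0, 0.984, 0.176, -0.001]
force: [-0.4, -0.6, -0.0]
finger_gap: 0.601
finger_force: 0.0
```

Run:
```python
from h import *
plan([.5006,.1843,.1],20.3)
im,d=look("scene"); W=cloud("scene",d)
for v in range(262,296,2):
    print(v,[ (int(im[v,u].mean()),*(W[v,u]*1e3).round(0).astype(int).tolist()) if d[v,u]>0 else 0 for u in (290,294,298)])
cv2.imwrite("pics/g2.png",cv2.resize(im[200:320,220:380,::-1],(800,600),interpolation=cv2.INTER_CUBIC))
```

```text
t 5.6 tcp [ 0.4999  0.1828 -0.0164] yaw 20.3 F [-0.45 -0.65 -0.03] gap 0.6012825548540285 0.0
shift units [ 0.022 -0.03  -2.909] turn units [-0.004  0.017 -0.   ]
262 [(88, 461, 266, 132), (99, 455, 262, 132), (85, 449, 258, 132)]
264 [(64, 461, 266, 128), (67, 453, 265, 130), (67, 446, 263, 131)]
266 [(66, 461, 267, 123), (65, 453, 266, 126), (69, 446, 262, 126)]
268 [(67, 462, 266, 119), (69, 455, 262, 118), (68, 447, 261, 120)]
270 [(71, 462, 267, 114), (68, 453, 266, 117), (67, 448, 260, 115)]
272 [(68, 466, 261, 105), (69, 459, 257, 105), (79, 452, 255, 106)]
274 [(68, 466, 261, 100), (71, 459, 257, 100), (83, 450, 258, 104)]
276 [(71, 465, 263, 96), (70, 458, 259, 97), (65, 453, 254, 95)]
278 [(71, 467, 261, 90), (68, 459, 258, 91), (66, 452, 255, 92)]
280 [(64, 494, 223, 52), (68, 485, 222, 54), (65, 478, 216, 53)]
282 [(64, 491, 227, 51), (69, 485, 221, 49), (64, 479, 216, 48)]
284 [(64, 491, 227, 45), (71, 486, 220, 43), (64, 479, 216, 43)]
286 [(60, 495, 222, 35), (70, 486, 220, 37), (67, 478, 217, 38)]
288 [(57, 493, 225, 33), (67, 487, 220, 32), (66, 478, 218, 34)]
290 [(148, 512, 198, 3), (120, 504, 194, 4), (105, 496, 191, 5)]
292 [(215, 510, 202, 1), (217, 499, 203, 6), (154, 496, 192, 0)]
294 [(213, 504, 210, 3), (213, 500, 201, -1), (152, 492, 199, 1)]
```

View pics/g2.png

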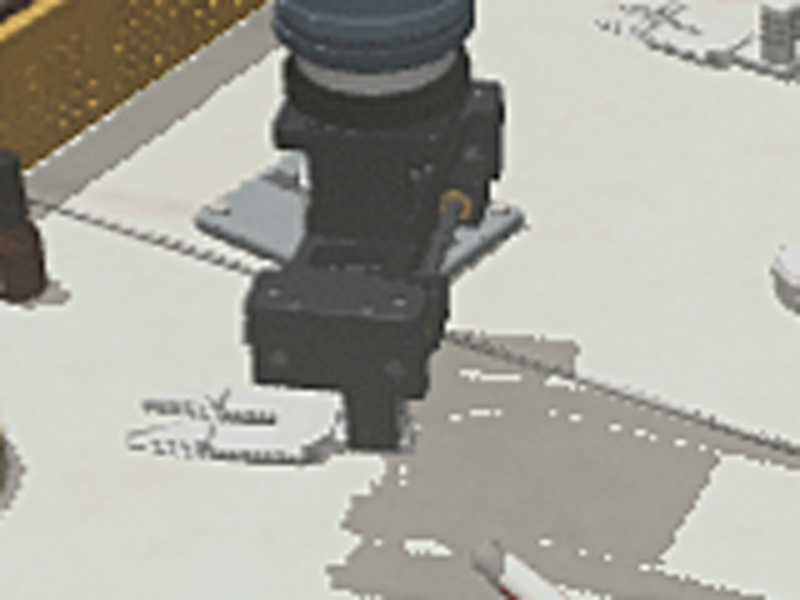

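The finger is now straddling the post, with its tip at about z≈28 mm. I'll go 14 mm lower and close.

carry_out(
  steps=[
    [[0.02, -0.03, 0.2, 0, 0, 0], [0, 0, 0.15, 0, 0, 0], [0, 0, 0, 0, 0, 0]],
  ],
)

```text
clock: 6.02
tcp_pos: [0.5008, 0.1844, -0.0296]
tool_rot: [-0.0, 0.984, 0.176, -0.001]
force: [-0.2, -0.6, -0.3]
finger_gap: 0.599
finger_force: 0.0
```

carry_out(
  steps=[
    [[0, 0, 0, 0, 0, 0], [0, 0, 0, 0, 0, 0], [0, 0, 0, 0, 0, 0], [0, 0, 0, 0, 0, 0], [0, 0, 0, 0, 0, 0], [0, 0, 0, 0, 0, 0]],
  ],
  jaw=0,
  squeeze=50,
)

```text
clock: 6.78
tcp_pos: [0.5015, 0.1844, -0.0288]
tool_rot: [0.0, 0.984, 0.176, 0.0]
force: [-0.8, -0.2, 1.4]
finger_gap: 0.183
finger_force: 49.8
```

Run:
```python
from h import *
plan([.5006,.1843,.1],20.3)
```

```text
t 6.775 tcp [ 0.5015  0.1844 -0.0288] yaw 20.3 F [-0.8  -0.21  1.43] gap 0.18253783971134813 49.77184234187007
shift units [-0.021 -0.005 -3.221] turn units [ 0.    -0.001  0.   ]
```

The post is gripped: the opening is 0.183, which is 16 mm. Now lift it, turn it and carry it to the approach point.

carry_out(
  steps=[
    [[0, 0, -0.2, 0, 0, 0], [0, 0, -0.5, 0, 0, 0], [0, 0, -0.5, 0, 0, 0], [0, 0, -0.3, 0, 0, 0]],
  ],
)

```text
clock: 7.28
tcp_pos: [0.5018, 0.1845, 0.0323]
tool_rot: [0.0, 0.984, 0.176, 0.001]
force: [0.9, -0.2, -1.7]
finger_gap: 0.175
finger_force: 49.8
```

Run:
```python
from h import *
plan([.4477,.0635,.0303],-6.8)
```

```text
t 7.275 tcp [0.5018 0.1845 0.0323] yaw 20.3 F [ 0.93 -0.19 -1.67] gap 0.1746906820927385 49.77205250412226
shift units [-2.319  2.367  0.047] turn units [-0.    -0.008  3.153]
```

carry_out(
  steps=[
    [[-0.46, 0.47, 0, 0, 0, 0], [-0.46, 0.47, 0, 0, 0, 0], [-0.46, 0.47, 0, 0, 0, 0], [-0.46, 0.47, 0, 0, 0, 0], [-0.46, 0.47, 0, 0, 0, 0], [0, 0, 0, 0, 0, 0]],
  ],
)

```text
clock: 8.02
tcp_pos: [0.447, 0.0634, 0.031]
tool_rot: [-0.0, 0.985, 0.175, -0.0]
force: [0.0, 0.5, -1.3]
finger_gap: 0.178
finger_force: 49.8
```

carry_out(
  steps=[
    [[0, 0, 0, 0, 0, 0.5], [0, 0, 0, 0, 0, 0.65], [0, 0, 0, 0, 0, 0.7], [0, 0, 0, 0, 0, 0.7], [0, 0, 0, 0, 0, 0.6], [0, 0, 0, 0, 0, 0]],
  ],
)

```text
clock: 8.78
tcp_pos: [0.448, 0.065, 0.0311]
tool_rot: [-0.0, 0.998, -0.058, 0.0]
force: [-0.3, 0.4, -1.4]
finger_gap: 0.18
finger_force: 49.8
```

Run:
```python
from h import *
plan([.4477,.0635,.0303],-6.8)
fr=[look("top") for _ in range(8)]; d=np.nan_to_num(np.nanmedian([np.where(f[1]>0,f[1],np.nan) for f in fr],0)); im=fr[0][0]
np.savez("pics/top1.npz",im=im,d=d)
s,ds=look("scene"); np.savez("pics/scene1.npz",im=s,d=ds)
a=cv2.resize(im[165:245,250:330],(400,400),interpolation=cv2.INTER_CUBIC); b=cv2.resize(s[205:295,240:330],(400,400),interpolation=cv2.INTER_CUBIC)
cv2.imwrite("pics/a.png",np.clip(np.hstack([a*1.3,b]),0,255).astype(np.uint8)[:,:,::-1])
W=cloud("top",d)
# tips of clip: points near height ~.06-.08 ahead of gripper
for x in np.arange(.50,.57,.005):
    m=(abs(W[...,0]-x)<.004)&(W[...,2]>.045)&(W[...,2]<.085)&(abs(W[...,1]-.055)<.05)
    if m.sum()>1: print(x.round(3),m.sum(),W[m].min(0).round(4),W[m].max(0).round(4))
```

```text
t 8.775 tcp [0.448  0.065  0.0311] yaw -6.7 F [-0.34  0.39 -1.42] gap 0.18044472552717633 49.77250166237354
shift units [-0.003  0.038  0.02 ] turn units [-0.002 -0.001  0.012]
0.51 4 [0.5122 0.04   0.0654] [0.5125 0.0485 0.0699]
0.515 23 [0.5122 0.0374 0.065 ] [0.5183 0.0767 0.0699]
0.52 30 [0.5175 0.0373 0.065 ] [0.5236 0.0768 0.0722]
0.525 24 [0.5231 0.0373 0.0654] [0.5287 0.0769 0.0731]
0.53 22 [0.526  0.0373 0.0681] [0.5321 0.074  0.0731]
0.535 24 [0.5313 0.0375 0.0663] [0.5378 0.0742 0.0727]
0.54 22 [0.537  0.0377 0.0653] [0.5437 0.0745 0.0699]
0.545 14 [0.543  0.0379 0.0641] [0.5487 0.0718 0.0685]
0.55 19 [0.546  0.0379 0.0614] [0.5524 0.0722 0.0679]
0.555 15 [0.5519 0.0381 0.0614] [0.5577 0.0722 0.0662]
0.56 3 [0.5576 0.0637 0.0629] [0.5577 0.0693 0.0639]
```

View pics/a.png

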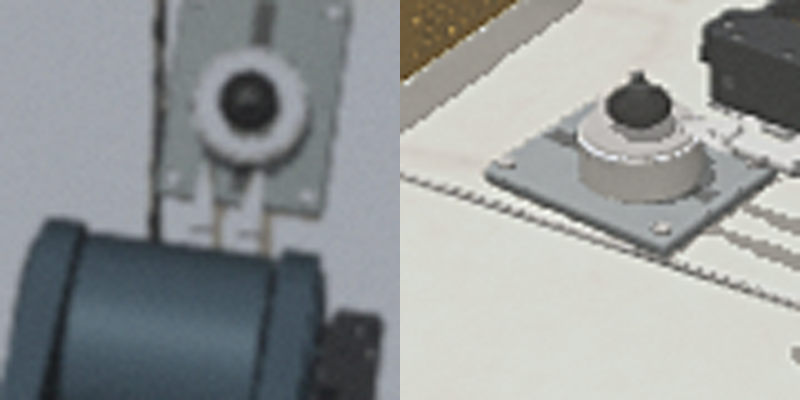

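The clip is level, with its underside at about 60 mm and both prongs pointing at the flange. It sits about 2 mm too far to +y, so I'll correct that, move the tips over the flange rim and go down close to it.

carry_out(
  steps=[
    [[0.16, 0.05, 0.1, 0, 0, 0.01], [0.16, 0, 0.2, 0, 0, 0], [0, 0, 0.1, 0, 0, 0], [0, 0, 0.05, 0, 0, 0], [0, 0, 0, 0, 0, 0], [0, 0, 0, 0, 0, 0]],
  ],
)

```text
clock: 9.98
tcp_pos: [0.4602, 0.0609, 0.0131]
tool_rot: [0.0, 0.998, -0.06, 0.0]
force: [-0.9, 1.1, -0.7]
finger_gap: 0.18
finger_force: 49.8
```

Run:
```python
from h import *
F=[];Z=[]
plan([.4606,.062,.0093],-6.8)
fr=[look("top") for _ in range(8)]; d=np.nan_to_num(np.nanmedian([np.where(f[1]>0,f[1],np.nan) for f in fr],0)); im=fr[0][0]
W=cloud("top",d); u=np.array([.993,-.1184]); v=np.array([.1184,.993]); c=np.array([.5986,.0455])
X=(W[...,:2]-c); a=X@u; b=X@v; z=W[...,2]
for s in np.arange(-.075,-.02,.006):
    m=(abs(a-s)<.003)&(abs(b)<.03)&(z>.0435)&(z<.058)
    if m.sum()>2: print(s.round(3),m.sum(),"b",b[m].min().round(4),b[m].max().round(4),"zmax",np.percentile(z[m],80).round(4))
m=(a**2+b**2<.04**2)&(z>.034)&(z<.0415)&(a>0); print("flange z",np.median(z[m]), "b range",b[m].min(),b[m].max())
m=(a**2+b**2<.025**2)&(z>.055); print("cap b",b[m].min(),b[m].max(),a[m].min(),a[m].max())
```

```text
t 9.975 tcp [0.4602 0.0609 0.0131] yaw -6.85 F [-0.93  1.09 -0.65] gap 0.17961471481433547 49.77201081812382
shift units [ 0.007 -0.03   0.095] turn units [ 0.    -0.001 -0.006]
-0.069 17 b -0.0185 0.019 zmax 0.0499
-0.063 19 b -0.0181 0.0197 zmax 0.0544
-0.057 20 b -0.0201 0.02 zmax 0.0536
-0.051 17 b -0.0191 0.0184 zmax 0.0527
-0.045 15 b -0.0182 0.019 zmax 0.0503
-0.039 13 b -0.0174 0.0175 zmax 0.0494
-0.033 11 b -0.0165 0.018 zmax 0.0482
-0.027 5 b -0.0156 0.0161 zmax 0.0455
flange z 0.038340362776119186 b range -0.03165801978813271 0.03304952157146238
cap b -0.015405618770734326 0.016464727949763527 -0.014796199698056864 0.015359218824588978
```

The clip is centred on the spindle to within 0.5 mm. Now I'll feel down onto the flange.

carry_out(
  steps=[
    [[0, 0, 0.03, 0, 0, 0], [0, 0, 0.02, 0, 0, 0], [0, 0, 0, 0, 0, 0], [0, 0, 0, 0, 0, 0]],
  ],
)

```text
clock: 10.88
tcp_pos: [0.4602, 0.0608, 0.011]
tool_rot: [0.0, 0.998, -0.06, -0.0]
force: [0.5, -0.3, -1.1]
finger_gap: 0.179
finger_force: 49.8
```

carry_out(
  steps=[
    [[0, 0, 0.015, 0, 0, 0], [0, 0, 0, 0, 0, 0], [0, 0, 0, 0, 0, 0]],
  ],
)

```text
clock: 11.25
tcp_pos: [0.4602, 0.0608, 0.0104]
tool_rot: [-0.0, 0.998, -0.06, -0.0]
force: [0.6, -0.2, -0.7]
finger_gap: 0.179
finger_force: 49.8
```

carry_out(
  steps=[
    [[0, 0, 0.01, 0, 0, 0], [0, 0, 0, 0, 0, 0], [0, 0, 0, 0, 0, 0]],
  ],
)

```text
clock: 11.62
tcp_pos: [0.4602, 0.0608, 0.01]
tool_rot: [-0.0, 0.998, -0.06, -0.0]
force: [0.1, 0.0, -1.9]
finger_gap: 0.174
finger_force: 49.8
```

carry_out(
  steps=[
    [[0, 0, 0.01, 0, 0, 0], [0, 0, 0, 0, 0, 0], [0, 0, 0, 0, 0, 0]],
  ],
)

```text
clock: 12.0
tcp_pos: [0.4602, 0.0608, 0.0096]
tool_rot: [-0.0, 0.998, -0.06, -0.0]
force: [-0.1, 0.1, -1.2]
finger_gap: 0.178
finger_force: 49.8
```

carry_out(
  steps=[
    [[0, 0, 0.01, 0, 0, 0], [0, 0, 0, 0, 0, 0], [0, 0, 0, 0, 0, 0]],
  ],
)

```text
clock: 12.38
tcp_pos: [0.4602, 0.0608, 0.0092]
tool_rot: [-0.0, 0.998, -0.06, -0.0]
force: [-0.5, 0.1, -2.1]
finger_gap: 0.178
finger_force: 49.8
```

carry_out(
  steps=[
    [[0, 0, 0.01, 0, 0, 0], [0, 0, 0, 0, 0, 0], [0, 0, 0, 0, 0, 0]],
  ],
)

```text
clock: 12.75
tcp_pos: [0.4602, 0.0608, 0.0088]
tool_rot: [-0.0, 0.998, -0.06, 0.0]
force: [-0.4, 0.0, -0.9]
finger_gap: 0.178
finger_force: 49.8
```

carry_out(
  steps=[
    [[0, 0, 0.01, 0, 0, 0], [0, 0, 0, 0, 0, 0], [0, 0, 0, 0, 0, 0]],
  ],
)

```text
clock: 13.12
tcp_pos: [0.4602, 0.0608, 0.0085]
tool_rot: [-0.0, 0.998, -0.06, 0.0]
force: [-0.9, -1.1, 0.5]
finger_gap: 0.18
finger_force: 49.8
```

Contact with the flange is just felt. Now slide the clip in along +x of the tool.

carry_out(
  steps=[
    [[0.1, 0, 0, 0, 0, 0], [0.1, 0, 0, 0, 0, 0], [0.1, 0, 0, 0, 0, 0], [0.05, 0, 0, 0, 0, 0], [0, 0, 0, 0, 0, 0]],
  ],
)

```text
clock: 13.75
tcp_pos: [0.4747, 0.0591, 0.0086]
tool_rot: [0.0, 0.998, -0.06, 0.001]
force: [1.0, -1.3, 0.6]
finger_gap: 0.175
finger_force: 49.8
```

carry_out(
  steps=[
    [[0.05, 0, 0, 0, 0, 0], [0.05, 0, 0, 0, 0, 0], [0, 0, 0, 0, 0, 0]],
  ],
)

```text
clock: 14.12
tcp_pos: [0.4784, 0.0586, 0.0085]
tool_rot: [0.0, 0.998, -0.06, 0.0]
force: [-0.6, -0.1, 2.3]
finger_gap: 0.178
finger_force: 49.8
```

carry_out(
  steps=[
    [[0.05, 0, 0, 0, 0, 0], [0.05, 0, 0, 0, 0, 0], [0, 0, 0, 0, 0, 0]],
  ],
)

```text
clock: 14.5
tcp_pos: [0.4825, 0.0581, 0.0086]
tool_rot: [0.0, 0.998, -0.06, 0.0]
force: [0.1, 0.5, 2.2]
finger_gap: 0.18
finger_force: 49.8
```

carry_out(
  steps=[
    [[0.05, 0, 0, 0, 0, 0], [0.05, 0, 0, 0, 0, 0], [0, 0, 0, 0, 0, 0]],
  ],
)

```text
clock: 14.88
tcp_pos: [0.4864, 0.0576, 0.0086]
tool_rot: [0.0, 0.998, -0.06, 0.0]
force: [-1.3, 1.1, 3.5]
finger_gap: 0.177
finger_force: 49.8
```

carry_out(
  steps=[
    [[0.05, 0, 0, 0, 0, 0], [0.05, 0, 0, 0, 0, 0], [0, 0, 0, 0, 0, 0]],
  ],
)

```text
clock: 15.25
tcp_pos: [0.4901, 0.0573, 0.0085]
tool_rot: [-0.0, 0.998, -0.06, -0.0]
force: [-3.6, 0.6, 5.3]
finger_gap: 0.178
finger_force: 49.9
```

carry_out(
  steps=[
    [[0.05, 0, 0, 0, 0, 0], [0.05, 0, 0, 0, 0, 0], [0, 0, 0, 0, 0, 0]],
  ],
)

```text
clock: 15.62
tcp_pos: [0.4931, 0.057, 0.0083]
tool_rot: [-0.0, 0.998, -0.06, -0.001]
force: [-4.9, 0.5, 6.7]
finger_gap: 0.175
finger_force: 49.9
```

The cap is being lifted as it should be. Fz is a bit high, so I'll ease up slightly while pushing on.

carry_out(
  steps=[
    [[0.05, 0, -0.01, 0, 0, 0], [0.05, 0, -0.01, 0, 0, 0], [0, 0, 0, 0, 0, 0]],
  ],
)

```text
clock: 16.0
tcp_pos: [0.4968, 0.0566, 0.0088]
tool_rot: [-0.0, 0.998, -0.06, -0.001]
force: [-4.1, 0.7, 5.2]
finger_gap: 0.175
finger_force: 49.9
```

carry_out(
  steps=[
    [[0.05, 0, 0, 0, 0, 0], [0.05, 0, 0, 0, 0, 0], [0, 0, 0, 0, 0, 0]],
  ],
)

```text
clock: 16.38
tcp_pos: [0.5006, 0.0561, 0.0088]
tool_rot: [-0.0, 0.998, -0.06, -0.001]
force: [-5.6, 0.4, 5.2]
finger_gap: 0.177
finger_force: 49.9
```

carry_out(
  steps=[
    [[0.05, 0, -0.01, 0, 0, 0], [0.05, 0, 0, 0, 0, 0], [0, 0, 0, 0, 0, 0]],
  ],
)

```text
clock: 16.75
tcp_pos: [0.5043, 0.0557, 0.0091]
tool_rot: [-0.0, 0.998, -0.06, -0.002]
force: [-5.5, 1.2, 4.9]
finger_gap: 0.18
finger_force: 49.9
```

carry_out(
  steps=[
    [[0.05, 0, 0, 0, 0, 0], [0.05, 0, 0, 0, 0, 0], [0, 0, 0, 0, 0, 0]],
  ],
)

```text
clock: 17.12
tcp_pos: [0.5083, 0.0552, 0.0091]
tool_rot: [-0.0, 0.998, -0.06, -0.002]
force: [-6.5, 1.1, 6.6]
finger_gap: 0.175
finger_force: 49.9
```

carry_out(
  steps=[
    [[0.05, 0, 0, 0, 0, 0], [0.05, 0, 0, 0, 0, 0], [0, 0, 0, 0, 0, 0]],
  ],
)

```text
clock: 17.5
tcp_pos: [0.5128, 0.0546, 0.0093]
tool_rot: [-0.0, 0.998, -0.06, -0.001]
force: [-4.8, 0.5, 5.7]
finger_gap: 0.177
finger_force: 49.9
```

On the ridge now, about 23 mm before the cap should drop.

carry_out(
  steps=[
    [[0.05, 0, -0.01, 0, 0, 0], [0.05, 0, 0, 0, 0, 0], [0.05, 0, 0, 0, 0, 0], [0, 0, 0, 0, 0, 0]],
  ],
)

```text
clock: 18.0
tcp_pos: [0.5185, 0.0539, 0.0096]
tool_rot: [-0.0, 0.998, -0.06, -0.001]
force: [-4.3, 1.6, 5.3]
finger_gap: 0.174
finger_force: 49.9
```

carry_out(
  steps=[
    [[0.05, 0, 0, 0, 0, 0], [0.05, 0, 0, 0, 0, 0], [0.05, 0, 0, 0, 0, 0], [0, 0, 0, 0, 0, 0]],
  ],
)

```text
clock: 18.5
tcp_pos: [0.5244, 0.0532, 0.0097]
tool_rot: [-0.0, 0.998, -0.06, -0.002]
force: [-4.8, 0.9, 6.8]
finger_gap: 0.176
finger_force: 49.9
```

carry_out(
  steps=[
    [[0.05, 0, 0, 0, 0, 0], [0.05, 0, 0, 0, 0, 0], [0, 0, 0, 0, 0, 0]],
  ],
)

```text
clock: 18.88
tcp_pos: [0.5285, 0.0527, 0.0098]
tool_rot: [-0.0, 0.998, -0.06, -0.001]
force: [-4.9, -0.1, 7.4]
finger_gap: 0.176
finger_force: 49.9
```

carry_out(
  steps=[
    [[0.05, 0, -0.01, 0, 0, 0], [0.05, 0, -0.01, 0, 0, 0], [0, 0, 0, 0, 0, 0]],
  ],
)

```text
clock: 19.25
tcp_pos: [0.5332, 0.0521, 0.0101]
tool_rot: [-0.0, 0.998, -0.06, -0.001]
force: [-0.6, 0.6, -1.4]
finger_gap: 0.172
finger_force: 49.9
```

carry_out(
  steps=[
    [[0.05, 0, 0, 0, 0, 0], [0.03, 0, 0, 0, 0, 0], [0, 0, 0, 0, 0, 0]],
  ],
)

```text
clock: 19.62
tcp_pos: [0.5369, 0.0516, 0.0105]
tool_rot: [-0.0, 0.998, -0.06, -0.0]
force: [1.2, 0.4, -4.2]
finger_gap: 0.177
finger_force: 49.9
```

carry_out(
  steps=[
    [[0.03, 0, 0, 0, 0, 0], [0.02, 0, 0, 0, 0, 0], [0, 0, 0, 0, 0, 0]],
  ],
)

```text
clock: 20.0
tcp_pos: [0.5384, 0.0513, 0.0106]
tool_rot: [0.0, 0.998, -0.06, -0.0]
force: [-1.4, 0.3, -4.2]
finger_gap: 0.173
finger_force: 49.9
```

The cap has dropped into the seat. I'll lower slightly and feel for the end of the gap.

carry_out(
  steps=[
    [[0.02, 0, 0.02, 0, 0, 0], [0.02, 0, 0.01, 0, 0, 0], [0, 0, 0, 0, 0, 0]],
  ],
)

```text
clock: 20.38
tcp_pos: [0.5407, 0.0511, 0.01]
tool_rot: [0.0, 0.998, -0.06, 0.0]
force: [-2.5, -0.9, 0.5]
finger_gap: 0.177
finger_force: 49.9
```

carry_out(
  steps=[
    [[0.02, 0, 0, 0, 0, 0], [0.02, 0, 0, 0, 0, 0], [0, 0, 0, 0, 0, 0]],
  ],
)

```text
clock: 20.75
tcp_pos: [0.5423, 0.0509, 0.0099]
tool_rot: [0.0, 0.998, -0.06, 0.0]
force: [-4.4, -0.2, 4.6]
finger_gap: 0.176
finger_force: 49.9
```

carry_out(
  steps=[
    [[0.02, 0, 0, 0, 0, 0], [0, 0, 0, 0, 0, 0]],
  ],
)

```text
clock: 21.0
tcp_pos: [0.543, 0.0509, 0.0099]
tool_rot: [-0.0, 0.998, -0.06, 0.0]
force: [-4.7, 0.0, 5.8]
finger_gap: 0.177
finger_force: 49.9
```

carry_out(
  steps=[
    [[0.02, 0, -0.005, 0, 0, 0], [0, 0, 0, 0, 0, 0]],
  ],
)

```text
clock: 21.25
tcp_pos: [0.5438, 0.0508, 0.0099]
tool_rot: [-0.0, 0.998, -0.06, 0.0]
force: [-3.5, 1.0, 4.7]
finger_gap: 0.174
finger_force: 49.9
```

carry_out(
  steps=[
    [[0.02, 0, 0, 0, 0, 0], [0, 0, 0, 0, 0, 0]],
  ],
)

```text
clock: 21.5
tcp_pos: [0.5445, 0.0507, 0.0099]
tool_rot: [-0.0, 0.998, -0.06, 0.0]
force: [-3.8, 1.3, 5.1]
finger_gap: 0.17
finger_force: 49.9
```

carry_out(
  steps=[
    [[0.02, 0, 0, 0, 0, 0], [0, 0, 0, 0, 0, 0]],
  ],
)

```text
clock: 21.75
tcp_pos: [0.5447, 0.0507, 0.0099]
tool_rot: [-0.0, 0.998, -0.06, -0.001]
force: [-6.5, 0.5, 7.4]
finger_gap: 0.175
finger_force: 49.9
```

carry_out(
  steps=[
    [[0.02, 0, 0, 0, 0, 0], [0, 0, 0, 0, 0, 0]],
  ],
)

```text
clock: 22.0
tcp_pos: [0.5447, 0.0507, 0.0099]
tool_rot: [-0.0, 0.998, -0.06, -0.001]
force: [-9.6, 0.5, 10.0]
finger_gap: 0.175
finger_force: 49.9
```

carry_out(
  steps=[
    [[0.02, 0, 0, 0, 0, 0], [0, 0, 0, 0, 0, 0]],
  ],
)

```text
clock: 22.25
tcp_pos: [0.5447, 0.0507, 0.0099]
tool_rot: [-0.0, 0.998, -0.06, -0.002]
force: [-13.5, 0.6, 12.8]
finger_gap: 0.175
finger_force: 49.9
```

That's the hard stop, at x=0.5447. I'll take the load off, then open.

carry_out(
  steps=[
    [[-0.035, 0, -0.01, 0, 0, 0], [0, 0, 0, 0, 0, 0], [0, 0, 0, 0, 0, 0]],
  ],
)

```text
clock: 22.62
tcp_pos: [0.5448, 0.0507, 0.01]
tool_rot: [-0.0, 0.998, -0.06, -0.001]
force: [-6.1, 0.9, 5.0]
finger_gap: 0.175
finger_force: 49.9
```

carry_out(
  steps=[
    [[-0.015, 0, -0.01, 0, 0, 0], [0, 0, 0, 0, 0, 0], [0, 0, 0, 0, 0, 0]],
  ],
)

```text
clock: 23.0
tcp_pos: [0.5448, 0.0506, 0.0102]
tool_rot: [-0.0, 0.998, -0.06, -0.0]
force: [0.1, 0.3, -4.7]
finger_gap: 0.174
finger_force: 49.9
```

carry_out(
  steps=[
    [[0, 0, 0, 0, 0, 0], [0, 0, 0, 0, 0, 0], [0, 0, 0, 0, 0, 0], [0, 0, 0, 0, 0, 0], [0, 0, 0, 0, 0, 0]],
  ],
  jaw=0.5,
)

```text
clock: 23.62
tcp_pos: [0.5449, 0.0506, 0.0107]
tool_rot: [0.0, 0.998, -0.06, 0.0]
force: [-0.1, 0.0, 0.1]
finger_gap: 0.503
finger_force: 0.0
```

carry_out(
  steps=[
    [[0, 0, -0.3, 0, 0, 0], [0, 0, -0.6, 0, 0, 0], [0, 0, -0.8, 0, 0, 0], [0, 0, -0.8, 0, 0, 0], [-0.6, 0, -0.8, 0, 0, 0], [-0.9, 0, -0.5, 0, 0, 0], [-0.9, 0, 0, 0, 0, 0], [-0.9, 0, 0, 0, 0, 0]],
  ],
)

```text
clock: 24.62
tcp_pos: [0.413, 0.0665, 0.1638]
tool_rot: [0.0, 0.998, -0.06, 0.001]
force: [-0.8, -0.8, -0.4]
finger_gap: 0.503
finger_force: 0.0
```

carry_out(
  steps=[
    [[0, 0.9, 0, 0, 0, 0], [0, 0.9, 0, 0, 0, 0], [0, 0.9, 0, 0, 0, 0], [0, 0.9, 0, 0, 0, 0], [0, 0.9, 0, 0, 0, 0], [0, 0.9, 0, 0, 0, 0], [0, 0, 0, 0, 0, 0]],
  ],
)

```text
clock: 25.5
tcp_pos: [0.3879, -0.15, 0.1635]
tool_rot: [0.001, 0.998, -0.062, 0.001]
force: [0.4, -0.2, 0.3]
finger_gap: 0.501
finger_force: 0.0
```

Run:
```python
from h import *
fr=[look("top") for _ in range(6)]; d=np.nan_to_num(np.nanmedian([np.where(f[1]>0,f[1],np.nan) for f in fr],0)); im=fr[0][0]
s,ds=look("scene")
a=cv2.resize(im[140:220,260:340],(400,400),interpolation=cv2.INTER_CUBIC); b=cv2.resize(s[190:280,240:330],(400,400),interpolation=cv2.INTER_CUBIC)
cv2.imwrite("pics/end.png",np.clip(np.hstack([a*1.3,b]),0,255).astype(np.uint8)[:,:,::-1])
W=cloud("top",d); u=np.array([.993,-.1184]); v=np.array([.1184,.993]); c=np.array([.5986,.0455])
X=(W[...,:2]-c); A=X@u; B=X@v; z=W[...,2]
m=(abs(A+.055)<.02)&(abs(B)<.015)&(z>.07); print("post a,b",(A[m].min()+A[m].max())/2,(B[m].min()+B[m].max())/2,np.median(z[m]))
m=(np.hypot(A,B)<.01); print("cap z",np.median(z[m]))
w=cloud("top",np.load("pics/dm.npy"))[...,2]; o=cloud("top",np.load("pics/dm.npy")); m=np.hypot((o[...,:2]-c)@u,(o[...,:2]-c)@v)<.01; print("cap z before",np.median(w[m]))
m=(abs(B)<.022)&(abs(A)<.06)&(z>.0445)&(z<.056); print("clip a range",A[m].min(),A[m].max())
print(robot.get_state()["force"])
```

```text
post a,b -0.05486822470321503 -0.0018252418285169434 0.0807074062384372
cap z 0.06188533008010577
cap z before 0.05870019004739868
clip a range -0.046372622471190186 0.05419091755389313
[-0.67224277 -1.27867307 -0.67704171]
```

View pics/end.png

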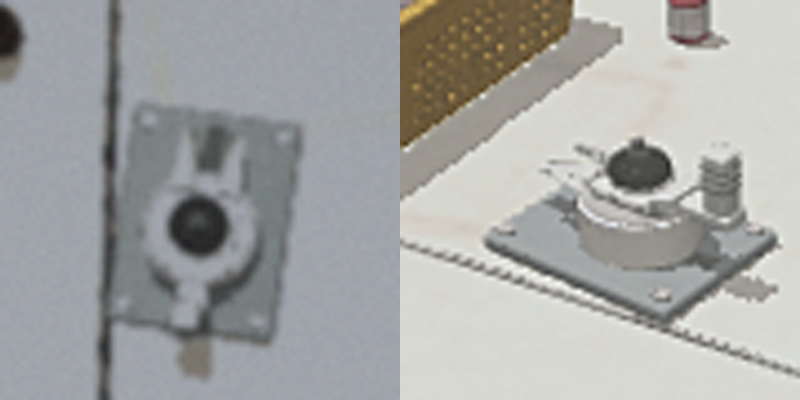

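The clip lies flat, with its prongs out past the cap in the top view at about (185–240,150). The post is 54.9 mm behind the spindle, against 55 mm when home. The cap sits about 3 mm higher than before, which fits 2.5 mm in the seat. The clip is home, so I'll hand it in.

```bash
python3 -c "
from h import *
print(order.sign_off())"
```

```text
the job is handed in; nothing more can be done
None
```

The wide-gap clip is fully home on the spindle's neck with the cap dropped into its seat, released and handed in; one reading at the end stop was about 13.5 N, slightly over your 12 N guide.

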